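Clamp the key box with the reversible ratchet

TASK

The key box on the entry console stands loose in its clamp, and the ratchet on the clamp is still set to loosen. Push the ratchet's direction lever fully over to tighten (clockwise), then swing the handle back and forth until the jaws hold the key box firmly, stopping as soon as the handle turns clearly stiffer, because pushing on hard dents the thin sheet metal. Let go, leaving the lever on tighten and the other things on the console where they are.

Things in the scene. Friction and masses are not known exactly. Their poses are not given: they have to be found in the camera images.
- clamp: Clamp fixed to the console: bed plate 120 x 275 x 8 mm with a round grey spindle housing. Origin on the spindle's vertical axis at console-top height; +y points along the bed to the far jaw, z up. It does not move; position and yaw (within 0.22 rad) vary. Turning the spindle clockwise (from above) drives the moving jaw 10 mm per rad towards the far jaw; the spindle stays where it is left.
- spindle (a point): Point on the spindle's vertical axis at the height of the handle's centre line (69 mm above the console), inside the ratchet's round chrome head (68 mm diameter, top 84 mm above the console).
- handle (a joint): Swing of the ratchet handle about the spindle, rad, positive clockwise from above; 0 = along the clamp's -y; stops at -0.65 and +0.65. It stays where it is left. Swinging back (anticlockwise, lever on tighten) only clicks: about 2 N at the grip point. A clockwise swing first idles up to 0.45 rad until a tooth catches, then turns the spindle.
- grip (a point): On the handle's grey bar (21 mm diameter, 90 to 200 mm from the spindle, level, free below and beside), on its centre line, 145 mm from the spindle axis, 69 mm up. Tightening push here: about 7.5 N moving (4 N or less when paused) while the jaw runs or slides the box. Once the box is pinched it climbs about 1 N per 0.01 rad: 10 N is just firm, 11 to 13 N right, over 18 N dents the box.
- lever (a joint): Direction lever on top of the ratchet head, turning about the spindle axis, rad relative to the handle, positive clockwise from above: about 0 = loosen (start), 0.9 = stop on the tighten side, beyond 0.8 fully over. It points away from the handle (at 0.45 exactly opposite). It stays where it is left; moving it takes about 3 N at the tab, less than moves the handle.
- lever_tab (a point): Centre of the lever's dark steel upstanding tab, 32 mm from the spindle axis, 100 mm above the console. The tab is 7 mm wide across, 12 mm long radially, standing from 87 to 111 mm above the console; the flat arm below it is 84 to 90 mm above the console.
- jaw: Moving jaw: upright aluminium plate 90 x 12 mm with a 4 mm rubber facing, top 58 mm above the console, between spindle and key box. This origin lies at the clamp's origin at the start and moves with the jaw along the clamp's +y.
- jaw_face (a point): Centre of the moving jaw's rubber face (72 mm from the clamp's origin at the start), towards the key box.
- far_jaw: Fixed far jaw: upright aluminium plate with rubber facing, 90 mm wide, 50 mm tall. Origin at the lower edge of its clamping face, on the clamp's y axis, 8 mm above the console; 174 to 186 mm from the clamp's origin, differing from run to run. It does not move.
- keybox: Loose white sheet-steel key box, 110 mm (x) x 90 mm (y, between the jaws) x 70 mm, 0.9 kg. Origin at the centre of its underside; it stands on the bed plate 8 mm above the console, with gaps of several mm to both jaws at the start.
- bowl: White ceramic bowl, 130 mm across, 55 mm high; origin under its centre. Leave alone.
- tray: Bamboo tray 160 x 240 x 22 mm; origin under its centre. Leave alone.
- padlock: Chrome padlock lying flat, about 70 x 46 x 18 mm; origin under the centre of its body. Leave alone.
- fan: Folded plastic hand fan, 200 x 18 x 18 mm; origin under its centre. Leave alone.
Things that resemble listed ones, but are neither listed nor needed, are in the scene too. What is shaped like the keybox but blue is not meant.

How it is judged (in metres and radians):
On the way, in this order (a step that is already met when the one before it is completed fails the run):
1. the direction lever is over on the tighten side (value of joint lever above 0.7 rad), for 0.2 s.
2. the moving jaw has been driven onto the key box (contact force between jaw and keybox above 1 N), for 0.2 s.
At the end, for the whole second after the job is handed in: The direction lever is on the tighten side (past 0.7 rad), and the key box stands upright (within 0.06 rad) and at rest, pinched between the two jaws with more than 28 N on each face (which about 10 N at the grip point gives); nothing is touched by the robot (value of joint lever above 0.7 rad and contact force between each of jaw, far_jaw and keybox above 28 N and angle between keybox's own z axis and vertical below 0.06 rad and linear speed of keybox below 0.01 m/s).
It fails at once if the key box is dented: more than 200 N from a jaw (about 18 N at the grip point) (contact force between any of jaw, far_jaw and keybox above 200 N).
It fails at once if a bystander is moved by more than 20 mm (distance of any of bowl, tray, padlock, fan from where it was at the start of the episode above 0.02 m).
It also fails if it takes over 72 s, if anything falls off the work surface, if the arm or the gripper's body presses on something with over 40 N, if the wrist force passes 120 N, or if a joint passes its speed limit or range.

ROBOT

A 6-joint arm with a two-finger parallel gripper is mounted at the origin on the work surface. World frame = base frame: x ahead of the robot, y to its left, z up, the work surface at z = 0. Lengths are in mm, angles in rad, forces in N, time in s.
With the tool pointing down it reaches from about 350 to 975 mm from the base axis. Payload 7.1 kg.
Tool frame: the origin (TCP) lies between the finger pads; the fingertips stand 19 mm ahead of it and the grasp point (between the pads) is the TCP; z points along the fingers, y is the line along which they close (so a half turn about z gives the same grasp; the last joint's range is limited). The gripper opens to 88 mm and grips with 3 to 60 N. Pads are 20 mm wide; open, the fingers measure 115 mm over their backs; the gripper's body (75 mm by 178 mm) begins 61 mm behind the grasp point.
Start: joints at [1.262, 0.423, 1.63, -0, 1.089, -0.019], TCP at [178.569, 598.931, 241.675] pointing down, gripper open.
Joint ranges: [-3, 3], [-0.9, 2.11], [0.09, 2.58], [-1.31, 4.45], [0.11, 2.69], [-2.54, 2.54]. Speed limits (rad/s): [2.39, 2.39, 3.01, 3.14, 3.14, 3.14].

INTERFACE

Orientations are given as a rotation vector (axis times angle).
In Python, from workcell import ctrl gives the robot as it stands.
- The arm moves only by the tool arm_command, never from a script. Its argument "series" is a list of rows, each an object with "linear": the shift along the tool's x, y, z in m, a list of three; "turn": the turn about the tool's z in rad. A call has 1 to 10 rows; each row shifts and turns the commanded pose from where the row before left it, along the tool's axes as they then stand; what a row does not reach is not made up. A row lasts 1/10 s, in which the tool goes at most 50 mm and 8.59 degrees, less where a joint would pass 70% of its speed; a pose out of reach is approached as far as the arm can. A call with a gripper value outside its range is refused whole. "jaw" is the opening, from -1 (shut) to 1 (fully open), set as the call begins (left out, the last holds). The fingers move at their own pace and stop on an object; the grip force is fixed at half the most. Time passes only in rows, so rows that do not move let the fingers close. It gives the time, the measured TCP pose, the force, the opening and the grip force at its end, in the units of the state.
- ctrl.get_obs(): the state, without advancing time (a new reading comes with each control period).
- ctrl.get_image(name): name is "scene" or "top" or "wrist"; returns a dict with "frame" (384x512x3 uint8, blue, green, red), "fx", "fy", "cx", "cy" (pixels), "rvec" (rotation vector, rad) and "tvec" (3), from world to camera coordinates, as OpenCV has them. Camera axes: x right, y down, z forward; pixel columns grow to the right and rows downward; lengths in mm; the calibration is good to about 2 mm. A picture is of the moment at which its call begins. There is no depth.
- ctrl.close_job(): hands the job in; it is judged then, once.
The state is a dict: "t": time; "qpos": joint angles; "qvel": joint speeds; "joint_torque": joint torques, N m; "ee_pos": TCP position; "orientation": TCP orientation; "ft_force": force on the tool from outside, world axes, zero at the start; "moment": the same for the moment, N m; "width": finger opening in mm; "grasp_force": force on a finger pad.
Only numpy, scipy, OpenCV 4.12 (cv2) and the standard library are available. Lean on these libraries where they do the work, as an engineer would, in place of code of your own. Each camera call takes 0.05 s, during which the arm holds its last target. There are 200 camera calls.

## Working session

There is one attempt and no reset: what is moved stays moved. The work goes in short steps, Python scripts to look and compute and a tool call to move; the robot and the scene stay as the last step left them, time stands still between calls to the robot, and variables do not carry over. Pictures are saved under pics/ and viewed, at most 10 in all, crops included, and the job is handed in when it is done.

Besides the shell and the picture viewer there is one more tool, called after ">>>" as a command line: name --argument value ..., lists and objects as JSON in quotes. arm_command: Moves the arm, as the interface text tells. Its arguments: {"type":"object","properties":{"series":{"type":"array"},"jaw":{"type":"number"}},"required":["series"]}

```bash
ls; mkdir -p pics
cat > h.py <<'E'
import numpy as np, cv2
from workcell import ctrl
def cam(n):
    d=ctrl.get_image(n); R=cv2.Rodrigues(np.array(d["rvec"],float))[0]; t=np.array(d["tvec"],float).ravel()
    return d,R,t
def ray(d,R,t,u,v):
    r=R.T@np.array([(u-d["cx"])/d["fx"],(v-d["cy"])/d["fy"],1.]); return -R.T@t, r/np.linalg.norm(r)
def plane(c,u,v,z):
    o,r=ray(*c,u,v); return o+r*(z-o[2])/r[2]
def proj(c,p):
    d,R,t=c; q=R@np.array(p,float)+t; return d["fx"]*q[0]/q[2]+d["cx"], d["fy"]*q[1]/q[2]+d["cy"]
def tri(rays):
    A=np.zeros((3,3));b=np.zeros(3)
    for o,r in rays:
        P=np.eye(3)-np.outer(r,r);A+=P;b+=P@o
    return np.linalg.solve(A,b)
E
python3 - <<'E'
from h import *
import pickle
C={n:cam(n) for n in("scene","top","wrist")}
pickle.dump(C,open("c0.pkl","wb"))
cv2.imwrite("pics/st.png",np.hstack([cv2.resize(C[n][0]["frame"],(400,300)) for n in("scene","wrist")]))
cv2.imwrite("pics/top.png",C["top"][0]["frame"])
for n in C: print(n,C[n][0]["fx"],-C[n][1].T@C[n][2])
o=ctrl.get_obs();print(o)
E
```

```text
pics
scene 356.33407057754044 [1029.61915955  621.90253118  638.49141274]
top 458.14615220823197 [ 447.23703937   16.83126618 1400.007889  ]
wrist 335.51421488148384 [112.04646208 617.3155387  383.64446427]
{'t': 0.15, 'qpos': array([ 1.26198544e+00,  4.23662023e-01,  1.63048768e+00, -3.19773139e-05,
        1.08858257e+00, -1.90195600e-02]), 'qvel': array([-0.00056649, -0.00084048, -0.00376089,  0.00023742,  0.00052452,
        0.00219299]), 'joint_torque': array([ 2.31132099e-04, -5.44982779e+01, -2.73918521e+01,  6.43491559e-02,
        2.04208167e-02, -6.07325910e-05]), 'ee_pos': array([178.47022315, 598.56536086, 241.09281773]), 'orientation': array([-4.53566050e-01, -3.10851833e+00,  1.77328605e-03]), 'ft_force': array([-0.24060773, -0.42380873,  0.1208778 ]), 'moment': array([-0.00596786, -0.01623495,  0.00563257]), 'grasp_force': 0.0, 'width': 87.87321722325233}
```

View pics/st.png

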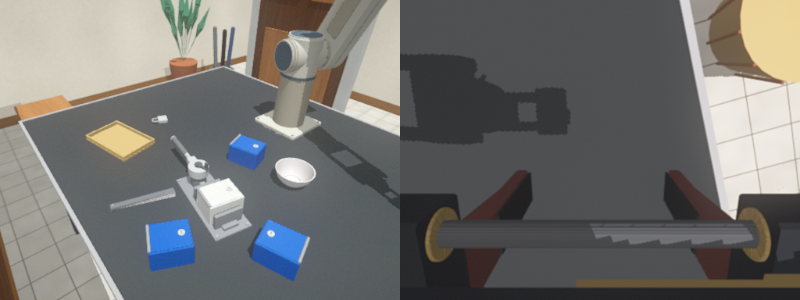

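View pics/top.png

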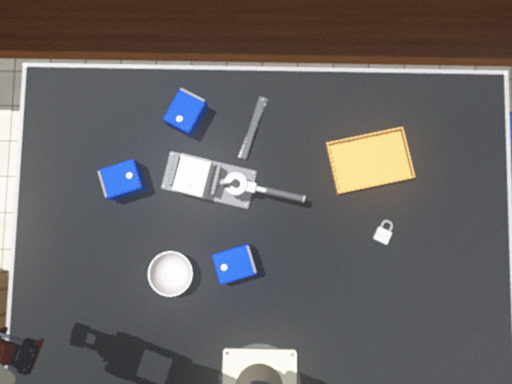

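The top view shows one clamp with its ratchet: head at about (236,183), grey bar running to (305,199), white key box at (190,175). The candidates for the key box are the white one at (190,175) and the blue ones at (186,111), (122,179) and (235,264). I choose the white one, since it stands in the clamp. The lever is the dark piece near (228,181). Next is a close crop from both cameras.

Run:
```python
from h import *
import pickle
C=pickle.load(open("c0.pkl","rb"))
a=C["top"][0]["frame"][140:220,155:315]; b=C["scene"][0]["frame"][165:265,200:300]
a=cv2.resize(a,None,fx=5,fy=5,interpolation=cv2.INTER_CUBIC)
cv2.imwrite("pics/ctop.png",a); cv2.imwrite("pics/csc.png",cv2.resize(b,None,fx=6,fy=6,interpolation=cv2.INTER_CUBIC))
```

```text
(no output)
```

View pics/ctop.png

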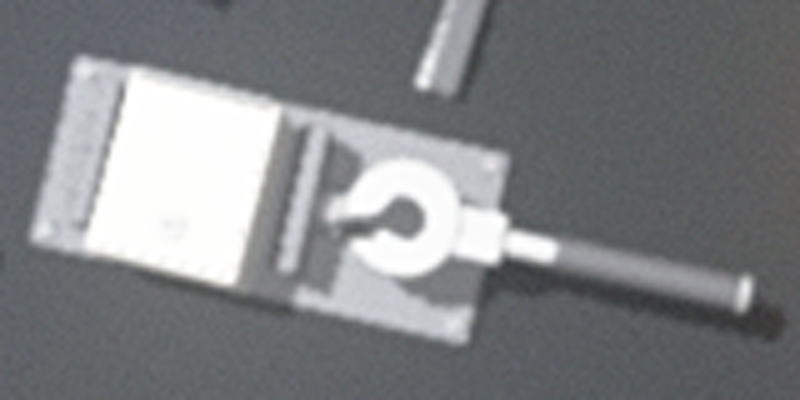

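View pics/csc.png

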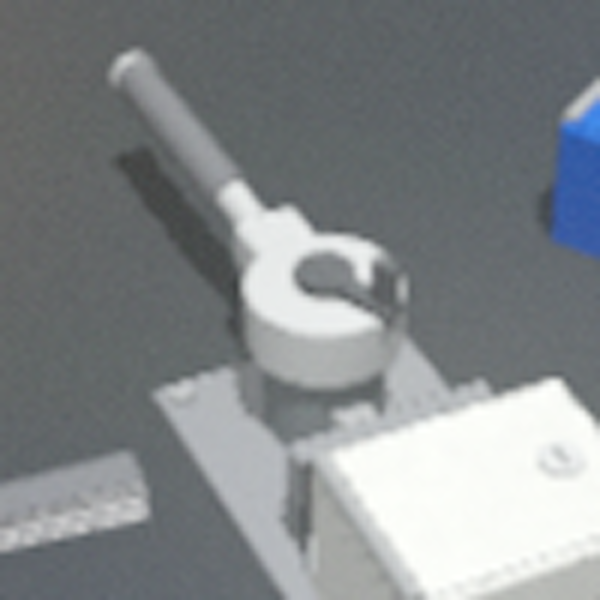

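Both crops show the ratchet: head centre at top (235.6,183.4) and scene (254,212). The dark tab is at scene (264,212), towards the box on the loosen side. The handle's end cap is at top (303.4,198.4) and scene (221.3,176.3). Now I triangulate.

Run:
```python
from h import *
import pickle
C=pickle.load(open("c0.pkl","rb")); T=C["top"];S=C["scene"]
# chrome/grey masks in top: bar end cap and head circle
g=cv2.cvtColor(T[0]["frame"],cv2.COLOR_BGR2GRAY)
up=cv2.resize(g[160:210,215:260],None,fx=8,fy=8,interpolation=cv2.INTER_CUBIC)
m=(up>215).astype(np.uint8)
cs=max(cv2.findContours(m,cv2.RETR_EXTERNAL,cv2.CHAIN_APPROX_NONE)[0],key=cv2.contourArea)
dt=cv2.distanceTransform(cv2.drawContours(m*0,[cs],-1,1,-1),cv2.DIST_L2,5)
c,r=np.array(np.unravel_index(dt.argmax(),dt.shape))[::-1],dt.max()
hc=(c+.5)/8-.5+[215,160]; print("head px",hc,"r px",r/8,"r mm",r/8*1316/458)
H=lambda u,v,z:plane(T,u,v,z).round(1)
print("head on z84",H(*hc,84))
print("head tri",tri([ray(*T,*hc),ray(*S,254.2,212.5)]))
tt=(155+742/5,140+292/5); ss=(200+128/6,165+68/6)
e=tri([ray(*T,*tt),ray(*S,*ss)]);print("handle end",e,H(*tt,69))
h=H(*hc,84);d=h[:2]-H(*tt,69)[:2];print("len",np.linalg.norm(d),"dir to +y atan(-x/y)",np.arctan2(-d[0],d[1]))
# bed edges & keybox edges direction
f=lambda x,y,z:H(155+x/5,140+y/5,z)
for a,b,z in(((80,60),(508,155),8),((35,240),(465,343),8),((130,70),(280,108),78),((88,250),(240,288),78)):
    p,q=f(*a,z),f(*b,z);v=p-q;print(p,q,np.arctan2(-v[0],v[1]),np.linalg.norm(v))
print("bar pts",f(560,252,69),f(700,285,69))
for s in((385,285),(385,265),(388,300)):
  print("tab scene z100", plane(S,200+s[0]/6,165+s[1]/6,100))
print("tab top", f(345,218,105)); print("tab tri",tri([ray(*T,155+345/5,140+220/5),ray(*S,200+385/6,165+285/6)]))
# projections of assumed tab
```

```text
head px [250.6875 186.4375] r px 4.9488373 r mm 14.219803
head on z84 [582.1  36.   84. ]
head tri [576.39579033  44.40416399  52.74388813]
handle end [ 552.34741271 -118.55437966   71.69654966] [ 551.4 -117.9   69. ]
len 156.9321509442855 dir to +y atan(-x/y) -0.19689568486027428
[692.  284.4   8. ] [637.7  19.9   8. ] -0.20247976938294812 270.0161847001027
[580.2 308.1   8. ] [522.  44.   8.] -0.21690421823089379 270.4367763452301
[674.3 241.5  78. ] [653.4 153.2  78. ] -0.23241583837703192 90.73973771176551
[568.2 262.4  78. ] [547.7 173.6  78. ] -0.22688109165926015 91.13555837322772
bar pts [572.8 -11.6  69. ] [555.  -93.4  69. ]
tab scene z100 [586.45473603 113.82658121 100.        ]
tab scene z100 [578.08134399 103.82234651 100.        ]
tab scene z100 [591.65774549 121.90912652 100.        ]
tab top [586.7 111.8 105. ]
tab tri [585.84709025 112.46664706  98.88337005]
```

Run:
```python
from h import *
import pickle
C=pickle.load(open("c0.pkl","rb")); T=C["top"];S=C["scene"]
g=cv2.cvtColor(T[0]["frame"],cv2.COLOR_BGR2GRAY)
up=cv2.resize(g[140:220,155:315],None,fx=5,fy=5,interpolation=cv2.INTER_CUBIC)
ci=cv2.HoughCircles(up,cv2.HOUGH_GRADIENT,1,200,param1=120,param2=15,minRadius=52,maxRadius=68)
print(ci)
x,y=ci[0,0,:2]; hd=plane(T,155+x/5-.4,140+y/5-.4,84); print("head top",hd, "radius mm",ci[0,0,2]/5*1316/458)
e=np.array([551.8,-118.2]); v=hd[:2]-e; print("len",np.linalg.norm(v),"handle yaw",np.arctan2(-v[0],v[1]))
print("proj spindle84 in scene",proj(S,hd), "crop", (np.array(proj(S,hd))-[200,165])*6)
t=np.array([585.8,112.5])-hd[:2];print("tab r",np.linalg.norm(t),"tab yaw",np.arctan2(-t[0],t[1]))
s=ctrl.get_obs();R=cv2.Rodrigues(s["orientation"])[0];print(R.round(3))
```

```text
[[[402.5 215.5  58.4]]]
head top [592.11303251  81.26956975  84.        ] radius mm 33.560875
len 203.50245661344914 handle yaw -0.199415092435461
proj spindle84 in scene (np.float64(253.87947235358004), np.float64(211.9541952690779)) crop [323.27683412 281.72517161]
tab r 31.862111558080276 tab yaw 0.19945588954958862
[[-0.958  0.286 -0.   ]
 [ 0.286  0.958 -0.001]
 [-0.    -0.001 -1.   ]]
```

Checks pass: head radius 33.6 mm (given 34), handle end at 203 mm, height 72 mm, and the tab at 31.9 mm radius and z 99. The lever is at about 0.05. I move above the tab.

>>> arm_command --series '[{"linear": [-0.0377, -0.025, 0], "turn": 0}, {"linear": [-0.0377, -0.025, 0], "turn": 0}, {"linear": [-0.0377, -0.025, 0], "turn": 0}, {"linear": [-0.0377, -0.025, 0], "turn": 0}, {"linear": [-0.0377, -0.025, 0], "turn": 0}, {"linear": [-0.0377, -0.025, 0], "turn": 0}, {"linear": [-0.0377, -0.025, 0], "turn": 0}, {"linear": [-0.0377, -0.025, 0], "turn": 0}, {"linear": [-0.0377, -0.025, 0], "turn": 0}, {"linear": [-0.0377, -0.025, 0], "turn": 0}]' --jaw -0.32

```text
t: 1.15
ee_pos: [469.3, 250.0, 241.6]
orientation: [-0.454, -3.109, -0.0]
ft_force: [0.0, 0.4, -0.1]
width: 30.1
grasp_force: 0.0
```

>>> arm_command --series '[{"linear": [-0.0377, -0.025, 0], "turn": 0}, {"linear": [-0.0377, -0.025, 0], "turn": 0}, {"linear": [-0.0377, -0.025, 0], "turn": 0}, {"linear": [-0.0377, -0.025, 0], "turn": 0}, {"linear": [0, 0, 0], "turn": 0.1325}, {"linear": [0, 0, 0], "turn": 0.1325}, {"linear": [0, 0, 0], "turn": 0.1325}, {"linear": [0, 0, 0], "turn": 0.1325}, {"linear": [0, 0, 0], "turn": 0.1325}, {"linear": [0, 0, 0], "turn": 0.1325}]'

```text
t: 2.15
ee_pos: [584.1, 112.6, 241.4]
orientation: [-1.629, -2.686, 0.001]
ft_force: [-0.8, -0.3, 0.8]
width: 29.9
grasp_force: 0.0
```

>>> arm_command --series '[{"linear": [0, 0, 0.02], "turn": 0.1325}, {"linear": [0, 0, 0.02], "turn": 0.1325}, {"linear": [0, 0, 0.02], "turn": 0}, {"linear": [0, 0, 0.01], "turn": 0}, {"linear": [0, 0, 0], "turn": 0}, {"linear": [0, 0, 0], "turn": 0}]'

```text
t: 2.75
ee_pos: [584.6, 112.8, 172.0]
orientation: [1.962, 2.453, 0.0]
ft_force: [-0.1, -0.3, -0.2]
width: 29.9
grasp_force: 0.0
```

Run:
```python
from h import *
W=cam("wrist");im=W[0]["frame"].copy();import math
R=cv2.Rodrigues(ctrl.get_obs()["orientation"])[0];print(R[:,1].round(3),ctrl.get_obs()["qpos"].round(2))
for i,p in enumerate([(592,81,90),(585.8,112.5,111),(585.8,112.5,90)]):
    u=proj(W,p);print(u);cv2.circle(im,tuple(int(round(a)) for a in u),3,[(0,0,255),(0,255,0),(255,0,0)][i],-1)
cv2.imwrite("pics/w1.png",im)
```

```text
[0.976 0.219 0.001] [ 0.17  0.47  1.75  0.    0.93 -0.05]
(np.float64(255.28529590970135), np.float64(245.25611756624926))
(np.float64(256.95638576363086), np.float64(212.26861851576123))
(np.float64(256.60531817839467), np.float64(202.73761594813195))
```

View pics/w1.png

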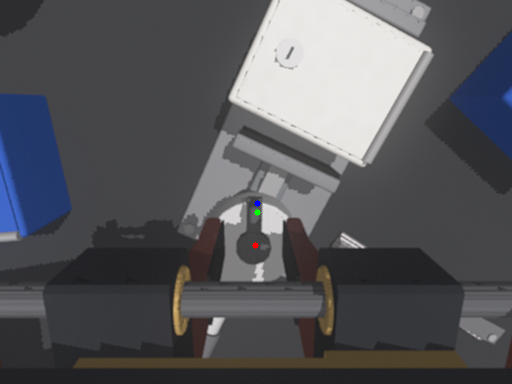

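The wrist view agrees: the hub is at (254,246) and the tab at (255,208), centred between the fingers. I narrow the fingers, lower them and swing the lever along its arc.

>>> arm_command --series '[{"linear": [0, 0, 0.015], "turn": 0}, {"linear": [0, 0, 0.015], "turn": 0}, {"linear": [0, 0, 0.015], "turn": 0}, {"linear": [0, 0, 0.013], "turn": 0}, {"linear": [0, 0, 0], "turn": 0}, {"linear": [0, 0, 0], "turn": 0}]' --jaw -0.64

```text
t: 3.4
ee_pos: [584.1, 112.7, 113.0]
orientation: [-1.962, -2.452, 0.001]
ft_force: [-0.3, -0.4, 0.0]
width: 16.0
grasp_force: 0.0
```

>>> arm_command --series '[{"linear": [-0.0002, 0.0032, 0], "turn": 0.1}, {"linear": [-0.0002, 0.0032, 0], "turn": 0.1}, {"linear": [-0.0002, 0.0032, 0], "turn": 0.1}, {"linear": [-0.0002, 0.0032, 0], "turn": 0.1}, {"linear": [-0.0002, 0.0032, 0], "turn": 0.1}]'

```text
t: 3.9
ee_pos: [599.6, 112.2, 114.1]
orientation: [-2.512, -1.885, 0.002]
ft_force: [-3.4, 1.7, 1.2]
width: 16.1
grasp_force: 1.8
```

>>> arm_command --series '[{"linear": [-0.0002, 0.0032, 0], "turn": 0.1}, {"linear": [-0.0002, 0.0032, 0], "turn": 0.1}, {"linear": [-0.0002, 0.0032, 0], "turn": 0.1}]'

```text
t: 4.2
ee_pos: [608.6, 108.6, 114.2]
orientation: [-2.765, -1.488, 0.0]
ft_force: [-2.0, 4.1, 0.3]
width: 15.7
grasp_force: 2.1
```

>>> arm_command --series '[{"linear": [-0.0001, 0.0016, 0], "turn": 0.05}, {"linear": [-0.0001, 0.0016, 0], "turn": 0.05}, {"linear": [0, 0, 0], "turn": 0}]'

```text
t: 4.5
ee_pos: [611.6, 106.7, 114.2]
orientation: [-2.834, -1.354, -0.001]
ft_force: [-0.5, 4.1, 0.6]
width: 15.9
grasp_force: 1.9
```

>>> arm_command --series '[{"linear": [-0.0001, 0.0016, 0], "turn": 0.05}, {"linear": [0, 0, 0], "turn": 0}]'

```text
t: 4.7
ee_pos: [612.9, 105.5, 114.2]
orientation: [-2.867, -1.284, -0.002]
ft_force: [-1.3, 5.1, 0.4]
width: 16.1
grasp_force: 1.9
```

Run:
```python
from h import *
W=cam("wrist");cv2.imwrite("pics/w2.png",W[0]["frame"])
o=ctrl.get_obs();print(o["ee_pos"],o["ft_force"],o["width"]);R=cv2.Rodrigues(o["orientation"])[0];print(R[:,1],proj(W,(592,81,90)),proj(W,(592+19.4,81+25.5,111)))
```

```text
[612.80602199 105.41538975 114.142532  ] [-1.16417533  5.68644199  0.9360207 ] 15.934938098250415
[ 7.47047532e-01 -6.64770616e-01  1.16298282e-04] (np.float64(255.0945720287375), np.float64(286.075583668313)) (np.float64(250.18290516823015), np.float64(248.81915410247083))
```

View pics/w2.png

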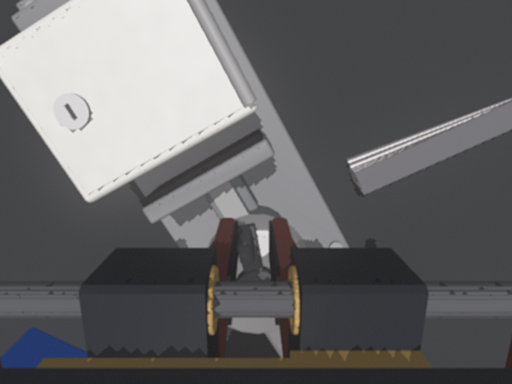

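The tab, at about (245,240), rides on the left finger. The lever is at about 0.84 and the force is still the moving force, so I go on to the stop.

>>> arm_command --series '[{"linear": [-0.0001, 0.0016, 0], "turn": 0.05}, {"linear": [0, 0, 0], "turn": 0}]'

```text
t: 4.95
ee_pos: [614.0, 104.1, 114.1]
orientation: [-2.898, -1.213, -0.001]
ft_force: [-1.1, 4.0, 0.9]
width: 15.7
grasp_force: 1.8
```

>>> arm_command --series '[{"linear": [0, 0.001, 0], "turn": 0.03}, {"linear": [0, 0, 0], "turn": 0}]'

```text
t: 5.15
ee_pos: [614.6, 103.1, 113.9]
orientation: [2.916, 1.168, 0.001]
ft_force: [-0.5, 4.0, 1.6]
width: 15.9
grasp_force: 1.8
```

>>> arm_command --series '[{"linear": [0, 0.0016, 0], "turn": 0.05}, {"linear": [0, 0, 0], "turn": 0}]'

```text
t: 5.35
ee_pos: [615.1, 102.3, 113.8]
orientation: [-2.944, -1.093, 0.001]
ft_force: [-3.3, 5.3, 2.8]
width: 15.8
grasp_force: 3.4
```

>>> arm_command --series '[{"linear": [0, 0.0012, 0], "turn": 0.03}, {"linear": [0, 0, 0], "turn": 0}]'

```text
t: 5.55
ee_pos: [615.4, 101.8, 113.7]
orientation: [-2.959, -1.05, 0.002]
ft_force: [-4.8, 7.9, 3.1]
width: 15.9
grasp_force: 4.7
```

Run:
```python
from h import *
T=cam("top");f=T[0]["frame"][140:220,155:315];f=cv2.resize(f,None,fx=5,fy=5,interpolation=cv2.INTER_CUBIC)
cv2.imwrite("pics/t2.png",f);o=ctrl.get_obs();print(o["ft_force"],cv2.Rodrigues(o["orientation"])[0][:,1],o["ee_pos"])
```

```text
[-4.7107968   8.50419773  4.11444559] [ 0.63055617 -0.77614093 -0.00204324] [615.41201983 101.83004779 113.74542343]
```

View pics/t2.png

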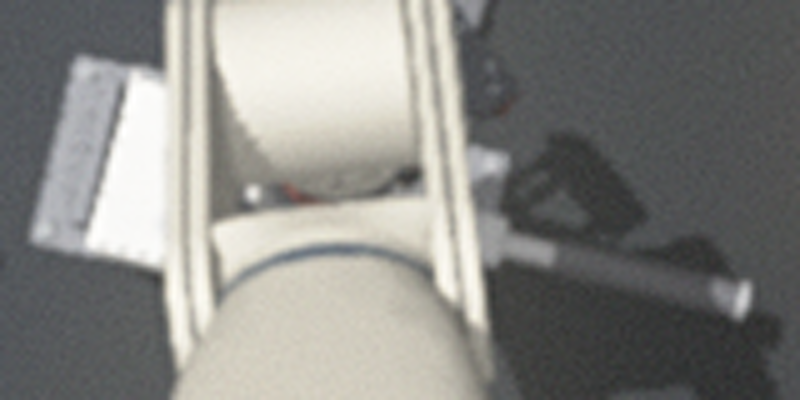

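The force has risen to about 9 N, so the lever is at its stop. The handle end is at (742,297), almost unmoved. I back off, rise and straddle the handle bar.

>>> arm_command --series '[{"linear": [0, -0.004, 0], "turn": 0}, {"linear": [0, 0, -0.02], "turn": 0}, {"linear": [0, 0, -0.03], "turn": 0}, {"linear": [0, 0, -0.03], "turn": 0}, {"linear": [0, 0, 0], "turn": -0.136}, {"linear": [0, 0, 0], "turn": -0.136}, {"linear": [0, 0, 0], "turn": -0.136}, {"linear": [0, 0, 0], "turn": -0.136}, {"linear": [0, 0, 0], "turn": -0.136}]'

```text
t: 6.5
ee_pos: [613.8, 103.2, 193.6]
orientation: [2.434, 1.985, -0.001]
ft_force: [-0.6, 0.3, 0.9]
width: 15.8
grasp_force: 0.0
```

>>> arm_command --series '[{"linear": [-0.0432, -0.0039, 0], "turn": 0}, {"linear": [-0.0432, -0.0039, 0], "turn": 0}, {"linear": [-0.0432, -0.0039, 0], "turn": 0}, {"linear": [-0.0432, -0.0039, 0], "turn": 0}, {"linear": [0, 0, 0], "turn": 0}, {"linear": [0, 0, 0], "turn": 0}]' --jaw 0

```text
t: 7.1
ee_pos: [562.5, -63.0, 193.8]
orientation: [2.442, 1.975, -0.0]
ft_force: [0.4, 0.5, 0.9]
width: 44.3
grasp_force: 0.0
```

Run:
```python
from h import *
W=cam("wrist");T=cam("top");o=ctrl.get_obs();R=cv2.Rodrigues(o["orientation"])[0];print(o["ee_pos"],R[:,1])
im=W[0]["frame"].copy()
for p in [(561.8,-60.8,69),(592+19.4,81+25.5,111)]:
    u=proj(W,p);print(u);cv2.circle(im,tuple(int(round(a)) for a in u),3,(0,0,255),-1)
t=cv2.resize(T[0]["frame"][140:220,185:315],(624,384),interpolation=cv2.INTER_CUBIC)
cv2.imwrite("pics/w3.png",np.hstack([cv2.resize(im,(400,300)),cv2.resize(t,(400,300))]))
```

```text
[563.015964   -61.35661373 193.7226448 ] [ 9.78363082e-01 -2.06894852e-01  4.47267271e-04]
(np.float64(252.83709117207036), np.float64(184.00696923510466))
(np.float64(276.5172866229606), np.float64(-95.74534283114764))
```

View pics/w3.png

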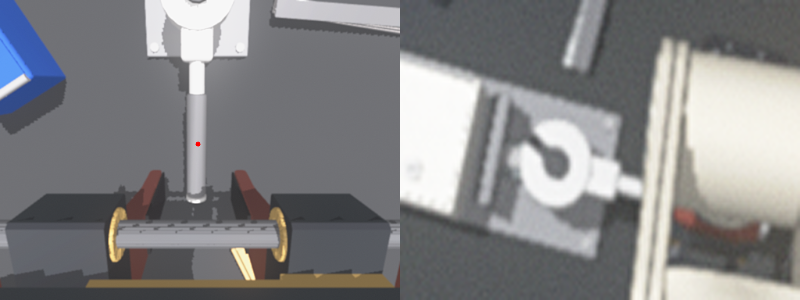

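The lever now points to the tighten side: its notch is up-left in the top view. The bar is centred between the open fingers, with the dot on the bar. I descend and swing back.

>>> arm_command --series '[{"linear": [0, 0, 0.03], "turn": 0}, {"linear": [0, 0, 0.03], "turn": 0}, {"linear": [0, 0, 0.03], "turn": 0}, {"linear": [0, 0, 0.025], "turn": 0}, {"linear": [0, 0, 0.012], "turn": 0}, {"linear": [0, 0, 0], "turn": 0}]'

```text
t: 7.8
ee_pos: [561.9, -60.6, 65.2]
orientation: [-2.438, -1.978, 0.003]
ft_force: [-0.0, -0.4, -0.6]
width: 44.0
grasp_force: 0.0
```

>>> arm_command --series '[{"linear": [0.0007, 0.0145, 0], "turn": -0.1}, {"linear": [0.0007, 0.0145, 0], "turn": -0.1}, {"linear": [0.0007, 0.0145, 0], "turn": -0.1}, {"linear": [0.0007, 0.0145, 0], "turn": -0.1}, {"linear": [0.0007, 0.0145, 0], "turn": -0.1}, {"linear": [0.0007, 0.0145, 0], "turn": -0.1}, {"linear": [0, 0, 0], "turn": 0}]'

```text
t: 8.5
ee_pos: [650.6, -53.3, 68.3]
orientation: [1.743, 2.61, 0.003]
ft_force: [-0.3, 0.5, -0.3]
width: 44.0
grasp_force: 0.0
```

>>> arm_command --series '[{"linear": [0.0005, 0.0116, 0], "turn": -0.08}, {"linear": [0, 0, 0], "turn": 0}]'

```text
t: 8.7
ee_pos: [659.7, -48.8, 67.8]
orientation: [1.642, 2.676, 0.001]
ft_force: [-0.5, -0.7, -0.0]
width: 43.8
grasp_force: 0.0
```

>>> arm_command --series '[{"linear": [0.0007, -0.0145, 0], "turn": 0.1}, {"linear": [0.0007, -0.0145, 0], "turn": 0.1}, {"linear": [0.0007, -0.0145, 0], "turn": 0.1}, {"linear": [0.0007, -0.0145, 0], "turn": 0.1}, {"linear": [0.0007, -0.0145, 0], "turn": 0.1}, {"linear": [0.0007, -0.0145, 0], "turn": 0.1}, {"linear": [0.0007, -0.0145, 0], "turn": 0.1}]'

```text
t: 9.4
ee_pos: [562.0, -62.1, 68.0]
orientation: [2.464, 1.94, 0.008]
ft_force: [7.2, -0.8, -4.8]
width: 43.8
grasp_force: 3.9
```

>>> arm_command --series '[{"linear": [0.0007, -0.0145, 0], "turn": 0.1}, {"linear": [0.0007, -0.0145, 0], "turn": 0.1}, {"linear": [0.0007, -0.0145, 0], "turn": 0.1}]'

```text
t: 9.7
ee_pos: [521.4, -46.5, 68.0]
orientation: [2.727, 1.55, 0.008]
ft_force: [7.6, -5.3, -3.6]
width: 43.7
grasp_force: 3.9
```

>>> arm_command --series '[{"linear": [0.0007, -0.0145, 0], "turn": 0.1}, {"linear": [0.0007, -0.0145, 0], "turn": 0.1}, {"linear": [0.0007, -0.0145, 0], "turn": 0.1}]'

```text
t: 10.0
ee_pos: [486.9, -19.3, 67.9]
orientation: [2.929, 1.126, 0.007]
ft_force: [4.6, -7.6, -0.1]
width: 44.3
grasp_force: 3.9
```

>>> arm_command --series '[{"linear": [0.0007, 0.0145, 0], "turn": -0.1}, {"linear": [0.0007, 0.0145, 0], "turn": -0.1}, {"linear": [0.0007, 0.0145, 0], "turn": -0.1}, {"linear": [0.0007, 0.0145, 0], "turn": -0.1}, {"linear": [0.0007, 0.0145, 0], "turn": -0.1}, {"linear": [0.0007, 0.0145, 0], "turn": -0.1}, {"linear": [0.0007, 0.0145, 0], "turn": -0.1}, {"linear": [0.0007, 0.0145, 0], "turn": -0.1}, {"linear": [0.0007, 0.0145, 0], "turn": -0.1}, {"linear": [0.0007, 0.0145, 0], "turn": -0.1}]'

```text
t: 11.0
ee_pos: [616.5, -63.8, 67.2]
orientation: [-2.023, -2.402, 0.002]
ft_force: [-3.9, -1.0, 1.1]
width: 43.9
grasp_force: 1.5
```

>>> arm_command --series '[{"linear": [0.0007, 0.0145, 0], "turn": -0.1}, {"linear": [0.0007, 0.0145, 0], "turn": -0.1}, {"linear": [0.0007, 0.0145, 0], "turn": -0.1}, {"linear": [0, 0, 0], "turn": 0}]'

```text
t: 11.4
ee_pos: [659.8, -49.5, 67.5]
orientation: [1.643, 2.675, 0.002]
ft_force: [0.4, -0.4, 0.2]
width: 43.8
grasp_force: 0.0
```

```bash
cat > a.py <<'E'
from h import *
o=ctrl.get_obs();p=o["ee_pos"]-[592,81,0];a=np.arctan2(p[0],-p[1]);f=o["ft_force"]
print("R",np.hypot(*p[:2]),"ang",-(a+.2),"Ft",f[0]*np.cos(a)+f[1]*np.sin(a),"fz",f[2],o["t"],"moment",o["moment"].round(2),"toolyang",np.arctan2(*cv2.Rodrigues(o["orientation"])[0][1::-1,1])-a)
E
python3 a.py
```

```text
R 147.06956529130252 ang -0.6792013930666955 Ft 0.15632209998612562 fz 0.20867659152045168 11.4 moment [ 0.01  0.02 -0.01] toolyang -0.009838440642617186
```

Run:
```python
from h import *
T=cam("top");S=cam("scene")
t=cv2.resize(T[0]["frame"][155:215,160:240],(400,300),interpolation=cv2.INTER_CUBIC)
s=cv2.resize(S[0]["frame"][190:280,220:340],(400,300),interpolation=cv2.INTER_CUBIC)
cv2.imwrite("pics/g.png",np.hstack([t,s]))
y=-.21;yx=np.array([-np.sin(y),np.cos(y)])
for r in (72,78,84,90): print(r,[(np.array(proj(T,[*(np.array([592,81])+r*yx),z]))-[160,155])*5 for z in(58,)])
```

```text
72 [array([259.28912874, 116.14775191])]
78 [array([249.41051918, 113.86627908])]
84 [array([239.53411316, 111.58531517])]
90 [array([229.65990993, 109.30485999])]
```

View pics/g.png

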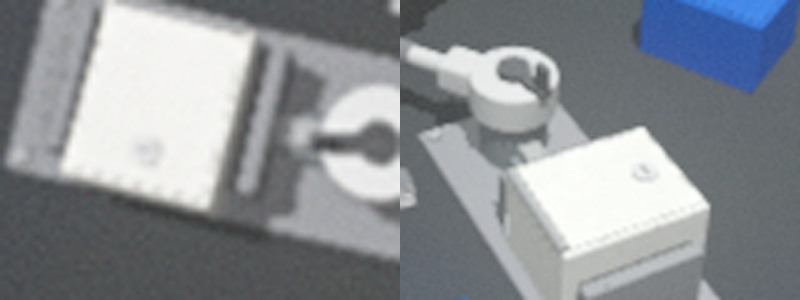

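The top view (left half) shows the aluminium jaw strip at about (263,118), moved about 10 mm and close to the box edge at (235,117). The box has not moved. I continue in smaller steps.

>>> arm_command --series '[{"linear": [0.0007, -0.0145, 0], "turn": 0.1}, {"linear": [0.0007, -0.0145, 0], "turn": 0.1}, {"linear": [0.0007, -0.0145, 0], "turn": 0.1}]'

```text
t: 11.8
ee_pos: [616.7, -64.0, 67.0]
orientation: [2.033, 2.394, 0.001]
ft_force: [1.3, 1.7, -0.4]
width: 44.1
grasp_force: 1.1
```

>>> arm_command --series '[{"linear": [0.0002, -0.0073, 0], "turn": 0.05}, {"linear": [0.0001, -0.0043, 0], "turn": 0.03}]'

```text
t: 12.0
ee_pos: [605.4, -65.4, 67.1]
orientation: [2.123, 2.314, 0.001]
ft_force: [3.6, 1.2, -2.8]
width: 44.1
grasp_force: 2.1
```

>>> arm_command --series '[{"linear": [0.0001, -0.0043, 0], "turn": 0.03}, {"linear": [0.0001, -0.0043, 0], "turn": 0.03}]'

```text
t: 12.2
ee_pos: [598.7, -65.7, 67.1]
orientation: [2.188, 2.25, 0.004]
ft_force: [7.9, 0.2, -5.4]
width: 44.0
grasp_force: 3.8
```

```bash
python3 a.py
```

```text
R 146.81657022928965 ang -0.24576861120073157 Ft 7.870651113523013 fz -5.369318992180274 12.2 moment [ 0.13 -1.06  0.1 ] toolyang -0.017719954305937653
```

>>> arm_command --series '[{"linear": [0.0001, -0.0043, 0], "turn": 0.03}, {"linear": [0.0001, -0.0043, 0], "turn": 0.03}, {"linear": [0.0001, -0.0043, 0], "turn": 0.03}]'

```text
t: 12.5
ee_pos: [586.3, -65.6, 67.1]
orientation: [2.286, 2.149, 0.004]
ft_force: [7.6, -1.6, -4.6]
width: 43.6
grasp_force: 3.7
```

>>> arm_command --series '[{"linear": [0.0001, -0.0036, 0], "turn": 0.025}, {"linear": [0.0001, -0.0036, 0], "turn": 0.025}, {"linear": [0.0001, -0.0036, 0], "turn": 0.025}]'

```text
t: 12.8
ee_pos: [575.6, -64.6, 67.2]
orientation: [2.365, 2.062, 0.004]
ft_force: [7.0, -2.7, -5.0]
width: 44.2
grasp_force: 3.7
```

>>> arm_command --series '[{"linear": [0.0001, -0.0036, 0], "turn": 0.025}, {"linear": [0.0001, -0.0036, 0], "turn": 0.025}, {"linear": [0.0001, -0.0036, 0], "turn": 0.025}]'

```text
t: 13.1
ee_pos: [565.1, -62.8, 67.2]
orientation: [2.44, 1.972, 0.005]
ft_force: [6.7, -3.9, -4.4]
width: 43.9
grasp_force: 3.7
```

>>> arm_command --series '[{"linear": [0.0001, -0.0036, 0], "turn": 0.025}, {"linear": [0.0001, -0.0036, 0], "turn": 0.025}, {"linear": [0.0001, -0.0036, 0], "turn": 0.025}]'

```text
t: 13.4
ee_pos: [554.7, -60.2, 67.3]
orientation: [2.512, 1.879, 0.005]
ft_force: [7.5, -4.2, -3.5]
width: 44.2
grasp_force: 3.7
```

>>> arm_command --series '[{"linear": [0.0001, -0.0029, 0], "turn": 0.02}, {"linear": [0.0001, -0.0029, 0], "turn": 0.02}, {"linear": [0.0001, -0.0029, 0], "turn": 0.02}]'

```text
t: 13.7
ee_pos: [546.5, -57.4, 67.4]
orientation: [2.567, 1.803, 0.005]
ft_force: [6.1, -6.5, -2.3]
width: 43.6
grasp_force: 3.9
```

```bash
python3 a.py
```

```text
R 145.68876266318324 ang 0.11731129467835116 Ft 7.803406721024373 fz -2.2913043934049986 13.7 moment [-1.   -0.87  0.01] toolyang -0.028903183666121324
```

>>> arm_command --series '[{"linear": [0.0001, -0.0036, 0], "turn": 0.025}, {"linear": [0.0001, -0.0036, 0], "turn": 0.025}, {"linear": [0.0001, -0.0036, 0], "turn": 0.025}]'

```text
t: 14.0
ee_pos: [536.5, -53.3, 67.4]
orientation: [2.633, 1.705, 0.005]
ft_force: [5.9, -7.2, -2.4]
width: 44.1
grasp_force: 3.9
```

```bash
python3 a.py
```

```text
R 145.3421760655219 ang 0.1915631958238153 Ft 8.18603258657505 fz -2.3869206427088416 14.0 moment [-1.21 -0.78 -0.05] toolyang -0.029825616106981923
```

>>> arm_command --series '[{"linear": [0.0001, -0.0029, 0], "turn": 0.02}, {"linear": [0.0001, -0.0029, 0], "turn": 0.02}, {"linear": [0.0001, -0.0029, 0], "turn": 0.02}]'

```text
t: 14.3
ee_pos: [528.6, -49.4, 67.4]
orientation: [2.683, 1.626, 0.005]
ft_force: [5.9, -8.0, -1.0]
width: 43.9
grasp_force: 4.0
```

```bash
python3 a.py
```

```text
R 145.0153819461883 ang 0.25209747254302367 Ft 8.8106113336648 fz -0.9798859043857233 14.3 moment [-1.31 -0.68 -0.03] toolyang -0.029045033959155142
```

>>> arm_command --series '[{"linear": [0.0001, -0.0029, 0], "turn": 0.02}, {"linear": [0.0001, -0.0029, 0], "turn": 0.02}]'

```text
t: 14.5
ee_pos: [523.6, -46.5, 67.4]
orientation: [2.716, 1.572, 0.005]
ft_force: [5.3, -7.5, -1.8]
width: 43.9
grasp_force: 3.9
```

```bash
python3 a.py
```

```text
R 144.73903547850637 ang 0.2924105474179245 Ft 8.22759069149971 fz -1.776655400644311 14.5 moment [-1.31 -0.73 -0.07] toolyang -0.028765037431414064
```

Not stiff yet; continuing.

>>> arm_command --series '[{"linear": [0.0001, -0.0029, 0], "turn": 0.02}, {"linear": [0.0001, -0.0029, 0], "turn": 0.02}, {"linear": [0.0001, -0.0029, 0], "turn": 0.02}]'

```text
t: 14.8
ee_pos: [516.1, -41.9, 67.4]
orientation: [2.762, 1.49, 0.004]
ft_force: [4.0, -8.0, -1.7]
width: 44.1
grasp_force: 4.0
```

```bash
python3 a.py
```

```text
R 144.38831264600097 ang 0.3530965464429113 Ft 7.544197513792657 fz -1.6811914345529135 14.8 moment [-1.38 -0.6  -0.06] toolyang -0.028047005748676468
```

>>> arm_command --series '[{"linear": [0.0001, -0.0036, 0], "turn": 0.025}, {"linear": [0.0001, -0.0036, 0], "turn": 0.025}, {"linear": [0.0001, -0.0036, 0], "turn": 0.025}]'

```text
t: 15.1
ee_pos: [507.1, -35.5, 67.3]
orientation: [2.816, 1.386, 0.004]
ft_force: [4.2, -10.1, 0.0]
width: 44.0
grasp_force: 4.1
```

```bash
python3 a.py
```

```text
R 144.14804453534276 ang 0.4294264733665804 Ft 9.321439622421263 fz 0.02829371045133905 15.1 moment [-1.56 -0.46 -0.06] toolyang -0.026821039820077885
```

>>> arm_command --series '[{"linear": [0, 0, 0], "turn": 0}, {"linear": [0, 0, 0], "turn": 0}]'

```text
t: 15.3
ee_pos: [506.7, -35.1, 67.3]
orientation: [2.816, 1.387, 0.003]
ft_force: [2.6, -4.7, 0.5]
width: 44.0
grasp_force: 2.7
```

```bash
python3 a.py
```

```text
R 144.09986093501448 ang 0.43388278023805954 Ft 4.909654491104967 fz 0.5297667759481212 15.3 moment [-1.06 -0.32 -0.05] toolyang -0.021421311151167854
```

>>> arm_command --series '[{"linear": [0.0001, -0.0029, 0], "turn": 0.02}, {"linear": [0.0001, -0.0029, 0], "turn": 0.02}]'

```text
t: 15.5
ee_pos: [502.7, -31.7, 67.3]
orientation: [2.843, 1.329, 0.004]
ft_force: [4.4, -9.0, -0.6]
width: 44.2
grasp_force: 4.0
```

```bash
python3 a.py
```

```text
R 143.76333543647254 ang 0.4699178886091399 Ft 8.992007575863063 fz -0.5688600853586412 15.5 moment [-1.47 -0.45 -0.04] toolyang -0.026101329268312434
```

>>> arm_command --series '[{"linear": [0.0001, -0.0029, 0], "turn": 0.02}, {"linear": [0.0001, -0.0029, 0], "turn": 0.02}]'

```text
t: 15.7
ee_pos: [498.1, -27.8, 67.3]
orientation: [2.869, 1.272, 0.003]
ft_force: [3.1, -10.3, 0.6]
width: 44.5
grasp_force: 4.0
```

```bash
python3 a.py
```

```text
R 143.7065906905154 ang 0.5119038293747016 Ft 9.121033687197784 fz 0.5766240720006741 15.7 moment [-1.63 -0.32 -0.02] toolyang -0.024039301811837888
```

>>> arm_command --series '[{"linear": [0.0001, -0.0029, 0], "turn": 0.02}, {"linear": [0.0001, -0.0029, 0], "turn": 0.02}, {"linear": [0.0001, -0.0029, 0], "turn": 0.02}]'

```text
t: 16.0
ee_pos: [491.8, -21.6, 67.2]
orientation: [2.906, 1.186, 0.003]
ft_force: [2.2, -9.3, 1.0]
width: 44.1
grasp_force: 4.0
```

```bash
python3 a.py
```

```text
R 143.43460215087865 ang 0.5736828405568377 Ft 8.118114625654455 fz 0.9956082152080771 16.0 moment [-1.57 -0.26 -0.04] toolyang -0.02233344111168556
```

>>> arm_command --series '[{"linear": [0.0007, 0.0145, 0], "turn": -0.1}, {"linear": [0.0007, 0.0145, 0], "turn": -0.1}, {"linear": [0.0007, 0.0145, 0], "turn": -0.1}, {"linear": [0.0007, 0.0145, 0], "turn": -0.1}, {"linear": [0.0007, 0.0145, 0], "turn": -0.1}, {"linear": [0.0007, 0.0145, 0], "turn": -0.1}, {"linear": [0.0007, 0.0145, 0], "turn": -0.1}, {"linear": [0.0007, 0.0145, 0], "turn": -0.1}, {"linear": [0.0007, 0.0145, 0], "turn": -0.1}, {"linear": [0.0007, 0.0145, 0], "turn": -0.1}]'

```text
t: 17.0
ee_pos: [622.7, -61.0, 66.3]
orientation: [-1.977, -2.438, 0.003]
ft_force: [-2.9, 0.8, 0.7]
width: 43.8
grasp_force: 1.5
```

>>> arm_command --series '[{"linear": [0.0007, 0.0145, 0], "turn": -0.1}, {"linear": [0.0005, 0.0116, 0], "turn": -0.08}, {"linear": [0, 0, 0], "turn": 0}]'

```text
t: 17.3
ee_pos: [649.5, -53.0, 66.6]
orientation: [1.754, 2.606, 0.0]
ft_force: [-0.6, 0.8, -0.5]
width: 44.0
grasp_force: 0.0
```

>>> arm_command --series '[{"linear": [0.0005, -0.0116, 0], "turn": 0.08}, {"linear": [0.0005, -0.0116, 0], "turn": 0.08}, {"linear": [0, 0, 0], "turn": 0}]'

```text
t: 17.6
ee_pos: [624.8, -60.6, 66.5]
orientation: [-1.961, -2.453, 0.002]
ft_force: [0.2, -0.3, 0.0]
width: 43.7
grasp_force: 0.0
```

```bash
python3 a.py
```

```text
R 145.3456316205215 ang -0.4276348447208228 Ft 0.10546438136352661 fz 0.029765354933991142 17.6 moment [-0.02  0.02 -0.01] toolyang -0.005540560262404931
```

Now I tighten in small steps.

>>> arm_command --series '[{"linear": [0.0001, -0.0036, 0], "turn": 0.025}, {"linear": [0.0001, -0.0036, 0], "turn": 0.025}, {"linear": [0.0001, -0.0036, 0], "turn": 0.025}]'

```text
t: 17.9
ee_pos: [616.7, -62.2, 66.9]
orientation: [2.049, 2.38, 0.001]
ft_force: [2.5, -0.2, -0.7]
width: 44.0
grasp_force: 1.5
```

```bash
python3 a.py
```

```text
R 145.32433573955038 ang -0.3706968828938709 Ft 2.472200981742661 fz -0.736393035593211 17.9 moment [-0.13 -0.46  0.03] toolyang -0.02152174194599954
```

>>> arm_command --series '[{"linear": [0.0001, -0.0036, 0], "turn": 0.025}, {"linear": [0.0001, -0.0036, 0], "turn": 0.025}, {"linear": [0.0001, -0.0036, 0], "turn": 0.025}]'

```text
t: 18.2
ee_pos: [607.0, -63.4, 67.0]
orientation: [2.136, 2.3, 0.004]
ft_force: [7.4, -0.4, -6.0]
width: 44.0
grasp_force: 3.9
```

```bash
python3 a.py
```

```text
R 145.15298509925728 ang -0.30383274845746355 Ft 7.291489389770759 fz -6.039010207574624 18.2 moment [-0.12 -1.15 -0.  ] toolyang -0.029821372647099706
```

>>> arm_command --series '[{"linear": [0.0001, -0.0029, 0], "turn": 0.02}, {"linear": [0.0001, -0.0029, 0], "turn": 0.02}, {"linear": [0.0001, -0.0029, 0], "turn": 0.02}]'

```text
t: 18.5
ee_pos: [598.7, -63.8, 67.1]
orientation: [2.203, 2.235, 0.004]
ft_force: [8.5, -1.7, -4.5]
width: 44.2
grasp_force: 4.1
```

```bash
python3 a.py
```

```text
R 144.95397115535565 ang -0.2459179590429994 Ft 8.392823268956166 fz -4.477658771929043 18.5 moment [-0.41 -1.21  0.02] toolyang -0.03161635764368054
```

>>> arm_command --series '[{"linear": [0.0001, -0.0029, 0], "turn": 0.02}, {"linear": [0.0001, -0.0029, 0], "turn": 0.02}, {"linear": [0.0001, -0.0029, 0], "turn": 0.02}]'

```text
t: 18.8
ee_pos: [591.0, -63.6, 67.3]
orientation: [2.268, 2.166, 0.007]
ft_force: [11.6, -2.5, -8.3]
width: 44.2
grasp_force: 5.9
```

```bash
python3 a.py
```

```text
R 144.60421968477934 ang -0.19333916596581657 Ft 11.642278049264675 fz -8.296649422575081 18.8 moment [-0.4  -1.65  0.07] toolyang -0.039005698882386655
```

>>> arm_command --series '[{"linear": [0, 0, 0], "turn": 0}]'

```text
t: 18.9
ee_pos: [590.7, -63.7, 67.2]
orientation: [2.268, 2.167, 0.006]
ft_force: [9.5, -3.2, -6.7]
width: 44.5
grasp_force: 4.8
```

```bash
python3 a.py
```

```text
R 144.65851803029287 ang -0.1907820497011739 Ft 9.525183162005963 fz -6.691936184611592 18.9 moment [-0.44 -1.36  0.04] toolyang -0.036197518939089554
```

>>> arm_command --series '[{"linear": [0, -0.0015, 0], "turn": 0.01}]'

```text
t: 19.0
ee_pos: [589.9, -63.5, 67.3]
orientation: [2.278, 2.155, 0.007]
ft_force: [12.4, -2.1, -7.5]
width: 44.0
grasp_force: 6.1
```

```bash
python3 a.py
```

```text
R 144.56426016111723 ang -0.18526392989266902 Ft 12.419329465240494 fz -7.495511629401348 19.0 moment [-0.28 -1.75  0.12] toolyang -0.040324486916997276
```

That is 12.4 N at the grip point and clearly stiffer, so I stop here. I back off to centre and rise clear.

>>> arm_command --series '[{"linear": [0, 0.006, 0], "turn": 0}, {"linear": [0, 0.0055, 0], "turn": 0}, {"linear": [0, 0, 0], "turn": 0}, {"linear": [0, 0, -0.02], "turn": 0}, {"linear": [0, 0, -0.03], "turn": 0}, {"linear": [0, 0, -0.04], "turn": 0}, {"linear": [0, 0, -0.04], "turn": 0}, {"linear": [0, 0, 0], "turn": 0}, {"linear": [0, 0, 0], "turn": 0}]'

```text
t: 19.9
ee_pos: [597.4, -63.6, 197.2]
orientation: [2.281, 2.16, -0.0]
ft_force: [-0.6, -0.4, -0.1]
width: 44.1
grasp_force: 0.0
```

Run:
```python
from h import *
T=cam("top");S=cam("scene");o=ctrl.get_obs();print(o["ft_force"],o["ee_pos"])
t=cv2.resize(T[0]["frame"][140:220,155:262],(400,300),interpolation=cv2.INTER_CUBIC)
s=cv2.resize(S[0]["frame"][180:280,220:353],(400,300),interpolation=cv2.INTER_CUBIC)
cv2.imwrite("pics/end.png",np.hstack([t,s]))
```

```text
[ 1.22253595 -0.40497749 -0.56637107] [596.48317218 -63.48562311 195.24272397]
```

View pics/end.png

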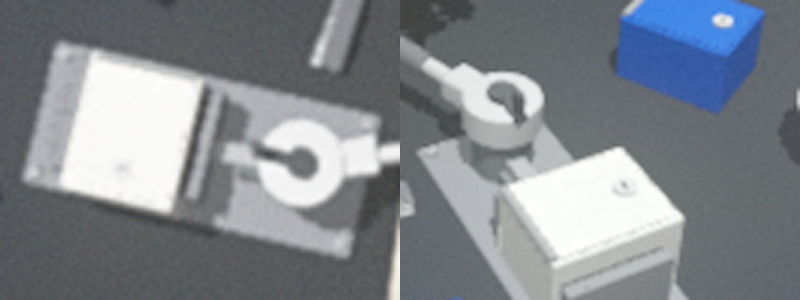

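The jaw strip, at about (207,140), lies against the box, which stands upright against the far jaw. The lever, at about (275,155), is on the tighten side and the robot is clear, so I hand it in.

```bash
python3 -c "
from workcell import ctrl
print(ctrl.close_job())"
```

```text
the job is handed in; nothing more can be done
None
```

The job is handed in (no verdict was returned): the lever is fully over on tighten, the key box is clamped at about 12.4 N at the grip point, and the arm is clear with the other things on the console not touched.

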